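# Check the air reservoir's pressure with a push-on gauge

### The job

Take the yellow T-shaped pressure gauge out of its black holder and press it squarely down onto the valve on the red air reservoir until its sprung nose is fully home against its stop, and keep it pressed there for two seconds so that the rod comes out to its reading; never lean on the valve with more than about 20 N. Then stand the gauge gently back in its holder with the rod still out, so that the reading can be noted. Leave the grey reservoir and everything else on the bench alone.

Things in the scene. Friction and masses are not known exactly. Their poses are not given: they have to be found in the camera images.
- gauge_centre (a point): Centre of the yellow gauge's level box-shaped body, where to grip it: 110 mm long (x axis), 26 mm wide (y axis; grip across this), 24 mm high, black at both ends. z is up. Below its middle come a steel neck 20 mm across and a black round nose 28 mm across, 24 mm high. Standing in the holder, this point is 63 mm above the bench and the body's underside 21 mm above the holder's top.
- gauge_mouth (a point): Centre of the open mouth (lowest face) of the gauge's sprung nose, 58 mm below gauge_centre when the nose is out. The nose slides up by 8 mm to a hard stop against a spring: 4 N to start it, 10.4 N at the stop. Its bore is 12.4 mm across; 12.5 mm up it is the plunger that drives the rod and takes a further 4 to 5 N to push, so about 8 N starts the nose and 15 N in all brings it home.
- rod (a joint): Reading rod, white with black rings and a red tip, that slides out of the gauge body's +x end (m, 0 = fully in, at most 0.036). It moves 2 mm per mm that the valve's core pushes the plunger and stays where it was pushed to. With the nose fully home it ends between about 0.023 and 0.033, according to the reservoir's pressure, which is not known beforehand.
- gauge: The gauge as a whole, about 0.3 kg; origin on its axis at the level of the mouth when the nose is out, axes as gauge_centre.
- red_tank: The dark red air reservoir to be checked, fixed to the bench: a lying cylinder 120 mm in diameter and 240 mm long along its x axis, on two saddles, its top 135 mm above the bench, with a round boss and a brass valve upright on its middle. Origin on the bench under its middle.
- red_tank_boss (a point): Centre of the boss's top face (40 mm across), 140 mm above the bench. On this axis stands the valve: flange 28 mm across, above it a stem 9 mm across and 12 mm high, its tip tapered to 5.4 mm, then a 4 mm core pin 4 to 9 mm higher. Valves are screwed in to differing, unmeasured depths: the flange's top, on which the nose's mouth seats, is 4 to 16 mm above this point.
- grey_tank: A second reservoir, grey, of the same shape and valve, fixed to the bench: not to be touched. Origin on the bench under its middle.
- holder: The gauge's black holder, a block 70 x 70 x 30 mm fixed to the bench, with a round pocket in its top, 35 mm across and 25 mm deep. Origin on the bench under its middle.
- holder_pocket (a point): Centre of the floor of the holder's pocket, 5 mm above the bench; the gauge stands upright with its mouth on this floor.
- hub: Bystander: dark red wheel hub, 124 mm across, 50 mm high. Origin under its centre.
- bearing: Bystander: steel bearing ring, 80 mm across, 24 mm high. Origin under its centre.
- grease_tin: Bystander: blue grease tin, 80 mm across, 90 mm high. Origin under its centre.
- wrench: Bystander: steel wrench lying flat.
- carton: Bystander: brown carton 120 x 90 x 70 mm. Origin under its centre.
- white_carton: Bystander: white carton 70 x 50 x 60 mm. Origin under its centre.

How it is judged:
By the outcome, as a careful person would: the job done as asked, in the order asked, and still so for the second after the job is handed in, with the robot touching nothing.
It also fails if it takes over 58 s, if anything falls off the work surface, if the arm or the gripper's body presses on something with over 40 N, if the wrist force passes 120 N, or if a joint passes its speed limit or range.

### The arm

A 6-joint arm with a two-finger parallel gripper is mounted at the origin on the work surface. World frame = base frame: x ahead of the robot, y to its left, z up, the work surface at z = 0. Lengths are in m, angles in rad, forces in N, time in s.
With the tool pointing down it reaches from about 0.35 to 0.975 m from the base axis. Payload 17.4 kg.
Tool frame: the origin (TCP) lies at the very end of the fingers, on their centre line; the grasp point (between the pads) lies 19 mm behind it (hold_point_z is the distance from the TCP to the grasp point, in m); z points along the fingers, y is the line along which they close (so a half turn about z gives the same grasp; the last joint's range is limited). The gripper opens to 85 mm and grips with 20 to 120 N. Pads are 22 mm wide; open, the fingers measure 114 mm over their backs; the gripper's body (76 mm by 85 mm) begins 54 mm behind the grasp point. The pads swing forward as they close: fully open they stand 13 mm farther back than shut.
Start: joints at [-1.277, 0.116, 1.442, -0, 1.584, -0.038], TCP at [0.22, -0.638, 0.231] pointing down, gripper open.
Joint ranges: [-2.83, 2.83], [-0.83, 2.19], [0.07, 2.5], [-1.14, 4.28], [0.01, 3], [-2.97, 2.97]. Speed limits (rad/s): [1.89, 1.89, 2.22, 3.14, 3.14, 3.14].

### API

Orientations are given as [roll, pitch, yaw] about the fixed x, y, z axes, in that order (R = Rz(yaw) Ry(pitch) Rx(roll)).
In Python, from station import get_state, capture, get_calibration, sign_off, hold_point_z gives the robot as it stands. The module is installed in compiled form; this text tells all that it offers.
- The arm moves only by the tool step_arm, never from a script. Its argument "moves" is a list of rows, each a list of 3 entries, a list of its own where there are three numbers: the shift along the tool's x, y, z normalised to -1 to 1, where 1 is 400 mm, then the turn, a rotation vector about the tool's x, y, z normalised to -1 to 1, where 1 is 180 degrees, then the closure, from -1 (fully open) to 1 (shut). In form: [[[tx, ty, tz], [rx, ry, rz], claw], ...]. A call has 1 to 12 rows; each row is the pose to reach, as a shift and turn from the pose commanded when the call began, along the tool's axes at that moment, turning the shorter way round; what a row does not reach only later rows make up. A row lasts 1/8 s, in which the tool goes at most 62.5 mm and 10.7 degrees, less where a joint would pass 70% of its speed; a pose out of reach is approached as far as the arm can. A call with a number of a shift or a turn outside -1 to 1 is refused whole. A call with a gripper value outside its range is refused whole. The fingers move at their own pace and stop on an object; the grip force is fixed at half the most. Time passes only in rows, so rows that repeat a pose let the fingers close. It gives the time, the measured TCP pose, the force, the opening and the grip force at its end, in the units of the state.
- get_state(): the state, without advancing time (a new reading comes with each control period).
- capture(name): name is "scene" or "top" or "wrist"; returns the picture (480x640x3 uint8, red, green, blue); there is no depth.
- get_calibration(name): a dict with "K" (3x3 intrinsics, pixels), "R" (3x3) and "t" (3): a world point X has camera coordinates R X + t. Camera axes: x right, y down, z forward; pixel columns grow to the right and rows downward; lengths in m; the calibration is good to about 2 mm. The wrist camera is an equidistant fisheye: a pixel r from the principal point sees the ray r / f radians off the axis. A picture is of the moment at which its call begins: read the wrist's pose just before it. get_calibration takes no time and is no camera call; for the wrist camera it gives the pose at the moment of the call.
- sign_off(): hands the job in; it is judged then, once.
The state is a dict: "clock": time; "joints": joint angles; "dq": joint speeds; "effort": joint torques, N m; "tool_pos": TCP position; "eef_rot": TCP orientation; "force": force on the tool from outside, world axes, zero at the start; "moment": the same for the moment, N m; "grip_width": finger opening in m; "grip_force": force on a finger pad.
Only numpy, scipy, OpenCV 4.12 (cv2) and the standard library are available. Lean on these libraries where they do the work, as an engineer would, in place of code of your own. Each camera call takes 0.05 s, during which the arm holds its last target. There are 200 camera calls.

## Working session

There is one attempt and no reset: what is moved stays moved. The work goes in short steps, Python scripts to look and compute and a tool call to move; the robot and the scene stay as the last step left them, time stands still between calls to the robot, and variables do not carry over. Pictures are saved under pics/ and viewed, at most 10 in all, crops included, and the job is handed in when it is done.

Besides the shell and the picture viewer there is one more tool, called after ">>>" as name([rows], argument=value, ...), one row to a line, values as JSON. step_arm: Moves the arm, as the interface text tells. Scaled input: -1 to 1 covers 400 mm each way for a shift and 180 degrees each way for a turn. Its arguments: {"type":"object","properties":{"moves":{"type":"array"}},"required":["moves"]}

```bash
mkdir -p pics; python3 - <<'E'
from station import *
import cv2,numpy as np
s=get_state();print(s, hold_point_z if not callable(hold_point_z) else hold_point_z())
for n in("scene","top"):
    im=capture(n);cv2.imwrite(f"pics/{n}0.png",im[...,::-1]);c=get_calibration(n);print(n,c)
E
```

```text
{'clock': 0.0, 'joints': array([-1.27682442e+00,  1.16504122e-01,  1.44233112e+00, -1.46031192e-05,
        1.58400389e+00, -3.77731814e-02]), 'dq': array([-0.00201203, -0.00055238,  0.00035345, -0.00019808,  0.00035003,
       -0.00028138]), 'effort': array([ 2.32361526e-04, -7.31976485e+01, -6.32491565e+01,  4.43196848e-05,
        6.22151478e-03, -1.03983501e-05]), 'tool_pos': array([ 0.21978566, -0.63798918,  0.23050906]), 'eef_rot': array([-3.14034651e+00, -3.24805819e-05,  3.31744885e-01]), 'force': array([-0.7397963 ,  0.49898945, -1.22238132]), 'moment': array([ 0.01397006, -0.00297425,  0.0085755 ]), 'grip_force': 0.0, 'grip_width': 0.08505832007495526} 0.0187
scene {'K': array([[439.61330375,   0.        , 326.17471554],
       [  0.        , 439.61330375, 238.35145944],
       [  0.        ,   0.        ,   1.        ]]), 'R': array([[-0.24239758,  0.96994238, -0.0213355 ],
       [ 0.67556499,  0.15296466, -0.72125845],
       [-0.69631556, -0.18924482, -0.69233737]]), 't': array([ 0.12976848, -0.32341019,  1.73980697])}
top {'K': array([[551.2054407 ,   0.        , 309.6923385 ],
       [  0.        , 551.2054407 , 238.16551862],
       [  0.        ,   0.        ,   1.        ]]), 'R': array([[ 0.01752385, -0.99982057,  0.00719383],
       [-0.99748425, -0.01797628, -0.06857126],
       [ 0.06868827, -0.0059741 , -0.99762028]]), 't': array([-0.00861008,  0.59593427,  1.63829635])}
```

View pics/top0.png

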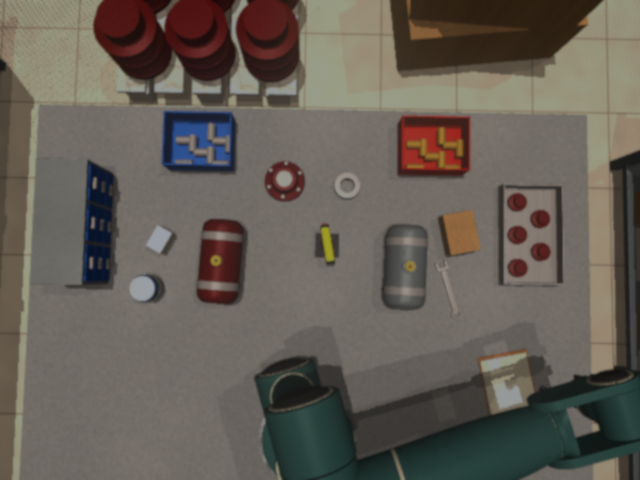

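View pics/scene0.png

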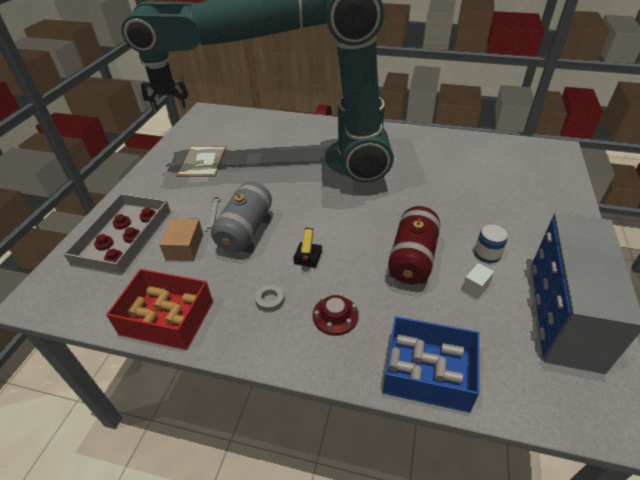

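The top view shows the gauge at (327,244), the red tank's valve at (217,261) and the grey tank at (407,267). The scene view shows the gauge at (307,245) and the red valve at (418,225). The rod tip faces away from the robot, at (305,264).

```bash
cat > h.py <<'E'
from station import *
import cv2,numpy as np
from scipy.spatial.transform import Rotation as Rn
def ray(c,uv):
    K,R,t=c["K"],c["R"],c["t"]; d=R.T@np.linalg.inv(K)@np.r_[uv,1.]; return -R.T@t,d
def fray(c,uv):
    K,R,t=c["K"],c["R"],c["t"]; p=(np.array(uv)-K[:2,2])/K[0,0]; r=np.hypot(*p)
    d=np.r_[p/max(r,1e-9)*np.sin(r),np.cos(r)]; return -R.T@t,R.T@d
def onz(o,d,z): return o+d*(z-o[2])/d[2]
def mask(im,lo,hi,roi):
    h=cv2.cvtColor(im,cv2.COLOR_RGB2HSV); m=cv2.inRange(h,lo,hi); k=np.zeros_like(m); x0,y0,x1,y1=roi; k[y0:y1,x0:x1]=1; return m*k
def blobs(m,mn=8):
    n,l,s,c=cv2.connectedComponentsWithStats(m); return [(c[i],s[i],l==i) for i in range(1,n) if s[i,4]>=mn]
def toolmove(dw,st=None):
    "world shift -> tool axes normalised"
    s=st or get_state(); return Rn.from_euler('xyz',s['eef_rot']).inv().apply(dw)/.4
E
python3 - <<'E'
from h import *
Y=((20,120,90),(34,255,255))
for n,roi in(("top",(300,215,350,275)),("scene",(280,220,335,275))):
    im=cv2.imread(f"pics/{n}0.png")[...,::-1].copy();c=get_calibration(n)
    for b in blobs(mask(im,*Y,roi)):
        r=cv2.minAreaRect(cv2.findNonZero(b[2].astype(np.uint8)));print(n,b[0],b[1],r)
        bp=cv2.boxPoints(r); print(onz(*ray(c,b[0]),.075 if n=="top" else .07)); print(np.array([onz(*ray(c,p),.075) for p in bp]).round(4))
    for rr,nm in(((200,240,235,280),"red"),((395,250,425,285),"grey")) if n=="top" else (((405,210,430,240),"red"),((225,185,255,215),"grey")):
        for b in blobs(mask(im,(15,90,90),(34,255,255),rr)): print(n,nm,b[0],b[1][4],[onz(*ray(c,b[0]),z).round(4) for z in(.14,.15,.16)])
    roi=(180,210,250,310) if n=="top" else (380,200,445,290)
    m=cv2.inRange(cv2.cvtColor(im,cv2.COLOR_RGB2HSV),(0,120,30),(8,255,255))|cv2.inRange(cv2.cvtColor(im,cv2.COLOR_RGB2HSV),(170,120,30),(180,255,255))
    k=np.zeros_like(m);k[roi[1]:roi[3],roi[0]:roi[2]]=1;r=cv2.minAreaRect(cv2.findNonZero(m*k));print("tank",r)
    if n=="top": print(onz(*ray(c,r[0]),.1), np.array([onz(*ray(c,p),.08) for p in cv2.boxPoints(r)]).round(3))
E
```

```text
top [327.18209877 243.89814815] [321 227  14  35 324] ((327.20269775390625, 243.71621704101562), (34.68818283081055, 9.699540138244629), 80.53767395019531)
[ 0.57644457 -0.04885247  0.075     ]
[[ 0.6242 -0.0259  0.075 ]
 [ 0.6294 -0.0537  0.075 ]
 [ 0.5299 -0.0718  0.075 ]
 [ 0.5248 -0.0441  0.075 ]]
top red [215.5        260.09803922] 102 [array([0.5219, 0.2635, 0.14  ]), array([0.5217, 0.2619, 0.15  ]), array([0.5214, 0.2603, 0.16  ])]
top grey [409.61538462 265.87179487] 78 [array([ 0.5154, -0.277 ,  0.14  ]), array([ 0.5152, -0.2751,  0.15  ]), array([ 0.515 , -0.2732,  0.16  ])]
tank ((219.63116455078125, 261.057373046875), (38.38715362548828, 82.20645141601562), 5.19442892074585)
[0.52042745 0.25824453 0.1       ] [[0.407 0.324 0.08 ]
 [0.644 0.31  0.08 ]
 [0.636 0.198 0.08 ]
 [0.399 0.214 0.08 ]]
scene [306.66507177 240.90909091] [301 229  12  24 209] ((306.4420166015625, 240.4931640625), (9.28887939453125, 23.89403533935547), 6.709836959838867)
[ 0.57549725 -0.04789404  0.07      ]
[[ 0.6276 -0.0514  0.075 ]
 [ 0.529  -0.0717  0.075 ]
 [ 0.5275 -0.0431  0.075 ]
 [ 0.6259 -0.0244  0.075 ]]
scene red [417.96363636 223.85454545] 55 [array([0.5081, 0.2631, 0.14  ]), array([0.5196, 0.2629, 0.15  ]), array([0.531 , 0.2628, 0.16  ])]
scene grey [238.56521739 197.08695652] 46 [array([ 0.505 , -0.2807,  0.14  ]), array([ 0.5164, -0.2743,  0.15  ]), array([ 0.5279, -0.2679,  0.16  ])]
tank ((413.80767822265625, 244.4615478515625), (41.772735595703125, 77.07363891601562), 11.309932708740234)
```

>>> step_arm([
  [[0, 0, -0.175], [0, 0, 0], -1],
  [[0.1, -0.08, -0.2], [0, 0, 0], -1],
  [[0.99, -0.826, -0.2], [0, 0, 0.048], -1],
  [[0.99, -0.826, -0.2], [0, 0, 0.048], -1],
  [[0.99, -0.826, -0.2], [0, 0, 0.048], -1],
  [[0.99, -0.826, -0.2], [0, 0, 0.048], -1],
  [[0.99, -0.826, -0.2], [0, 0, 0.048], -1],
  [[0.99, -0.826, -0.2], [0, 0, 0.048], -1],
  [[0.99, -0.826, -0.2], [0, 0, 0.048], -1],
  [[0.99, -0.826, -0.2], [0, 0, 0.048], -1],
  [[0.99, -0.826, -0.2], [0, 0, 0.048], -1],
  [[0.99, -0.826, -0.2], [0, 0, 0.048], -1],
])

```text
clock: 1.6
tool_pos: [0.4864, -0.1972, 0.3111]
eef_rot: [-3.142, 0.0, 0.181]
force: [0.5, -0.3, 0.0]
grip_width: 0.0855
grip_force: 0.0
```

```bash
python3 - <<'E'
from h import *
print(get_state()['eef_rot'],toolmove(np.array([.577,-.049,.2])-get_state()['tool_pos']))
E
```

```text
[-3.14151830e+00  4.08262754e-04  1.80990305e-01] [ 0.28956846 -0.32354746  0.27772567]
```

>>> step_arm([
  [[0.29, -0.324, 0.1], [0, 0, 0], -1],
  [[0.29, -0.324, 0.28], [0, 0, 0], -1],
  [[0.29, -0.324, 0.28], [0, 0, 0], -1],
  [[0.29, -0.324, 0.28], [0, 0, 0], -1],
  [[0.29, -0.324, 0.28], [0, 0, 0], -1],
  [[0.29, -0.324, 0.28], [0, 0, 0], -1],
  [[0.29, -0.324, 0.28], [0, 0, 0], -1],
])

```text
clock: 2.48
tool_pos: [0.5775, -0.0497, 0.2008]
eef_rot: [3.141, -0.002, 0.18]
force: [-0.8, 0.0, -1.2]
grip_width: 0.0852
grip_force: 0.0
```

```bash
python3 - <<'E'
from h import *
s=get_state();c=get_calibration("wrist");im=capture("wrist");cv2.imwrite("pics/w1.png",im[...,::-1])
print(s['tool_pos'],s['eef_rot'],c)
for b in blobs(mask(im,(20,110,80),(34,255,255),(0,0,640,480)),60):
    r=cv2.minAreaRect(cv2.findNonZero(b[2].astype(np.uint8)));print(b[0],b[1],r)
    print(onz(*fray(c,r[0]),.075),np.array([onz(*fray(c,p),.075) for p in cv2.boxPoints(r)]).round(4))
E
```

```text
[ 0.57748066 -0.04968071  0.20080434] [ 3.14085223e+00 -1.88487034e-03  1.79550980e-01] {'K': array([[371.64829954,   0.        , 316.76251974],
       [  0.        , 371.64829954, 236.266211  ],
       [  0.        ,   0.        ,   1.        ]]), 'R': array([[ 1.77074903e-01, -9.84197209e-01, -5.75822153e-04],
       [-9.37349061e-01, -1.68824375e-01,  3.04754110e-01],
       [-3.00035357e-01, -5.34245583e-02, -9.52430890e-01]]), 't': array([-0.15186839,  0.50267875,  0.52120369])}
[313.55774715 220.54562738] [ 296  159   36  128 4208] ((313.5, 222.5), (127.0, 35.0), 90.0)
[ 0.58021212 -0.04747728  0.075     ] [[ 0.6249 -0.0267  0.075 ]
 [ 0.6293 -0.0515  0.075 ]
 [ 0.5311 -0.0703  0.075 ]
 [ 0.5261 -0.0429  0.075 ]]
```

View pics/w1.png

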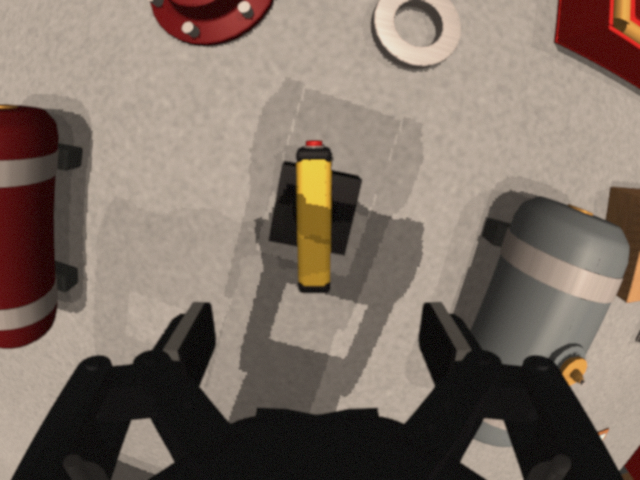

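The wrist view shows the gauge's yellow body upright in the image at (314,222), its red tip at (314,143), and the jaws lined up with it. I'll go down and grip.

>>> step_arm([
  [[0, -0.005, 0.12], [0, 0, 0], -1],
  [[0, -0.005, 0.24], [0, 0, 0], -1],
  [[0, -0.005, 0.33], [0, 0, 0], -1],
  [[0, -0.005, 0.38], [0, 0, 0], -1],
  [[0, -0.005, 0.395], [0, 0, 0], -1],
  [[0, -0.005, 0.395], [0, 0, 0], -1],
  [[0, -0.005, 0.395], [0, 0, 0], 0],
  [[0, -0.005, 0.395], [0, 0, 0], 0.2],
  [[0, -0.005, 0.395], [0, 0, 0], 0.4],
  [[0, -0.005, 0.395], [0, 0, 0], 0.6],
  [[0, -0.005, 0.395], [0, 0, 0], 1],
  [[0, -0.005, 0.395], [0, 0, 0], 1],
])

```text
clock: 4.03
tool_pos: [0.5772, -0.0465, 0.0414]
eef_rot: [3.142, -0.0, 0.181]
force: [0.4, 0.6, 1.1]
grip_width: 0.0253
grip_force: 63.6
```

>>> step_arm([
  [[0, 0, 0], [0, 0, 0], 1],
  [[0, 0, 0], [0, 0, 0], 1],
  [[0, 0, 0], [0, 0, 0], 1],
  [[0, 0, 0], [0, 0, 0], 1],
])

```text
clock: 4.53
tool_pos: [0.5771, -0.0465, 0.0413]
eef_rot: [3.142, -0.0, 0.181]
force: [1.7, -0.4, 1.2]
grip_width: 0.0251
grip_force: 63.6
```

>>> step_arm([
  [[0, 0, -0.03], [0, 0, 0], 1],
  [[0, 0, -0.08], [0, 0, 0], 1],
  [[0, 0, -0.16], [0, 0, 0], 1],
  [[0, 0, -0.28], [0, 0, 0], 1],
  [[0, 0, -0.4], [0, 0, 0], 1],
  [[0, 0, -0.5], [0, 0, 0], 1],
  [[0, 0, -0.55], [0, 0, 0], 1],
  [[0, 0, -0.55], [0, 0, 0], 1],
  [[0, 0, -0.55], [0, 0, 0], 1],
  [[0, 0, -0.55], [0, 0, 0], 1],
])

```text
clock: 5.78
tool_pos: [0.5767, -0.0465, 0.2596]
eef_rot: [-3.141, 0.002, 0.181]
force: [1.2, 0.3, -2.8]
grip_width: 0.0251
grip_force: 63.1
```

```bash
python3 - <<'E'
from h import *
s=get_state();c=get_calibration("wrist");im=capture("wrist");cv2.imwrite("pics/w2.png",im[...,::-1])
print(s)
print(toolmove(np.array([.451,.262,.26])-s['tool_pos']))
E
```

```text
{'clock': 5.775, 'joints': array([-1.24468924e-01, -9.85766341e-02,  1.61214578e+00,  1.38583047e-06,
        1.63043080e+00,  1.26534788e+00]), 'dq': array([-0.00067286, -0.0049129 , -0.00757084,  0.00130479,  0.00168557,
       -0.00080553]), 'effort': array([ 4.60072057e-03, -5.74694538e+01, -6.58568501e+01,  8.52859412e-04,
       -3.36805360e-04, -3.81963832e-05]), 'tool_pos': array([ 0.57669484, -0.04645437,  0.25958102]), 'eef_rot': array([-3.14086741e+00,  2.29544772e-03,  1.80980438e-01]), 'force': array([ 1.18561237,  0.30224379, -2.83082576]), 'moment': array([0.0167224 , 0.01547348, 0.0421569 ]), 'grip_force': 63.10669183731079, 'grip_width': 0.025145588677624897}
[-1.70251486e-01 -8.15114138e-01 -1.97666348e-04]
```

View pics/w2.png

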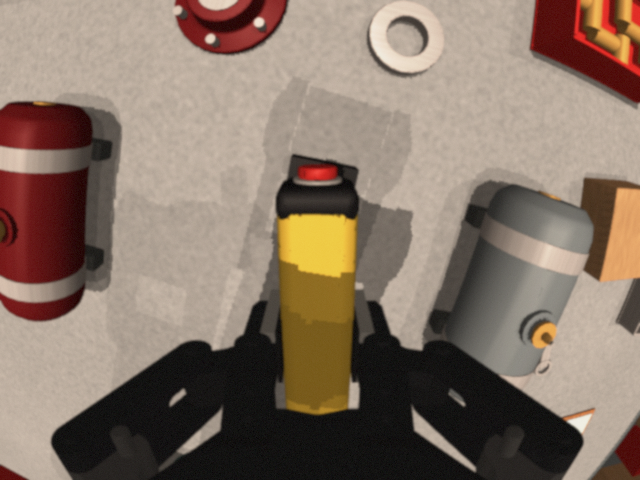

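The gauge hangs straight in the grip, with its yellow body from (318,213) to (318,410). The grey tank's valve is at (540,330), well clear.

>>> step_arm([
  [[-0.02, -0.08, 0], [0, 0, 0], 1],
  [[-0.04, -0.2, 0], [0, 0, 0], 1],
  [[-0.07, -0.33, 0], [0, 0, 0], 1],
  [[-0.1, -0.46, 0], [0, 0, 0], 1],
  [[-0.12, -0.59, 0], [0, 0, 0], 1],
  [[-0.15, -0.7, 0], [0, 0, 0], 1],
  [[-0.16, -0.78, 0], [0, 0, 0], 1],
  [[-0.17, -0.815, 0], [0, 0, 0], 1],
  [[-0.17, -0.815, 0], [0, 0, 0], 1],
  [[-0.17, -0.815, 0], [0, 0, 0], 1],
  [[-0.17, -0.815, 0], [0, 0, 0], 1],
])

```text
clock: 7.2
tool_pos: [0.4519, 0.2611, 0.2613]
eef_rot: [3.141, 0.0, 0.18]
force: [-0.0, 0.3, -3.4]
grip_width: 0.0253
grip_force: 63.0
```

```bash
python3 - <<'E'
from h import *
s=get_state();c=get_calibration("wrist");im=capture("wrist");cv2.imwrite("pics/w3.png",im[...,::-1])
np.save("w3.npy",dict(c=c,s=s),allow_pickle=True)
sc=capture("scene");cv2.imwrite("pics/s3.png",sc[...,::-1]);tp=capture("top");cv2.imwrite("pics/t3.png",tp[...,::-1])
print(s['tool_pos'],s['eef_rot'],s['joints'])
for b in blobs(mask(im,(15,110,60),(34,255,255),(0,0,640,480)),40):print(b[0],b[1])
big=np.vstack([cv2.resize(sc[150:290,330:470],(560,560),interpolation=cv2.INTER_CUBIC)])
cv2.imwrite("pics/s3c.png",big[...,::-1])
E
```

```text
[0.45186352 0.2611413  0.26128189] [3.14146036e+00 1.20632452e-05 1.79812766e-01] [ 4.75215134e-01 -2.26814263e-01  1.72237347e+00 -1.23396486e-04
  1.64608350e+00  1.86618942e+00]
[332.71360759 133.48655063] [ 313  114   41   41 1264]
[316.83173943 308.19154539] [  276   213    83   202 14430]
```

View pics/w3.png

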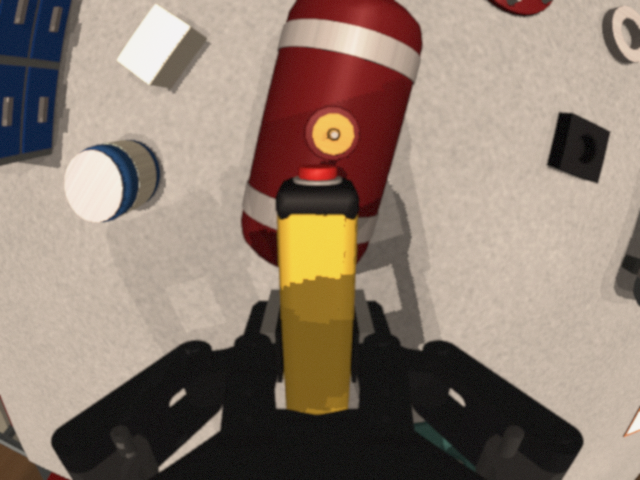

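View pics/s3c.png

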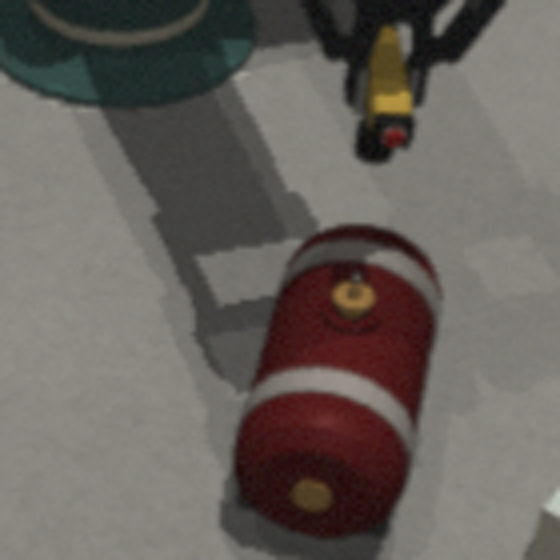

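```bash
python3 - <<'E'
from h import *
d=np.load("w3.npy",allow_pickle=True).item();c,s=d['c'],d['s'];T=s['tool_pos'];R=Rn.from_euler('xyz',s['eef_rot'])
o,_=fray(c,(0,0));print("cam",o)
im=cv2.imread("pics/w3.png")[...,::-1].copy()
m=mask(im,(15,110,60),(34,255,255),(0,0,640,480))
for row in(216,230,250,280,320,360):
    x=np.where(m[row])[0];e=[onz(*fray(c,(u,row)),T[2]+.0337) for u in(x.min(),x.max())];print(row,x.min(),x.max(),R.inv().apply(np.array(e)-T).round(4).tolist())
for p in((317.5,213),(317.5,411)): print("edge tool",R.inv().apply(onz(*fray(c,p),T[2]+.0337)-T).round(4))
for p,zs in(((332.7,133.4),(.144,.15,.156)),((334,134),(.16,.165,.17))):
    for z in zs: print(z,onz(*fray(c,p),z).round(4))
# flange diameter
a,b=[onz(*fray(c,q),.15) for q in((312.8,133.5),(353.2,133.5))];print("flange dia @.15",np.linalg.norm(a-b))
# boss ring
h=cv2.cvtColor(im,cv2.COLOR_RGB2HSV);print(h[134,300:366:3].tolist())
# pin: scene
ps=[]
for n,f in(("scene","s3"),("top","t3")):
    cc=get_calibration(n);i2=cv2.imread(f"pics/{f}.png")[...,::-1].copy()
    for b in blobs(mask(i2,(12,90,80),(34,255,255),(405,205,432,240) if n=="scene" else (200,240,235,280))):print(n,b[0],b[1]);
    if n=="scene":
        for z in(.144,.15,.156):print(onz(*ray(cc,b[0]),z).round(4))
E
```

```text
cam [0.52913667 0.27401599 0.40344636]
216 278 358 [[0.0499, -0.0108, -0.0337], [0.0498, 0.0135, -0.0337]]
230 277 357 [[0.0454, -0.0112, -0.0337], [0.0454, 0.0133, -0.0337]]
250 277 356 [[0.0389, -0.0114, -0.0337], [0.0389, 0.0132, -0.0337]]
280 280 354 [[0.0286, -0.0109, -0.0337], [0.0286, 0.0129, -0.0337]]
320 281 352 [[0.0137, -0.0112, -0.0337], [0.0137, 0.0128, -0.0337]]
360 283 350 [[-0.0033, -0.0112, -0.0337], [-0.0033, 0.0128, -0.0337]]
edge tool [ 0.0508  0.0012 -0.0337]
edge tool [-0.0293  0.0012 -0.0337]
0.144 [0.5222 0.2619 0.144 ]
0.15 [0.5224 0.2622 0.15  ]
0.156 [0.5225 0.2625 0.156 ]
0.16 [0.5224 0.2618 0.16  ]
0.165 [0.5225 0.262  0.165 ]
0.17 [0.5227 0.2623 0.17  ]
flange dia @.15 0.027291058275158573
[[179, 197, 105], [0, 208, 92], [1, 166, 129], [1, 157, 141], [13, 162, 201], [20, 158, 243], [20, 157, 243], [20, 156, 243], [18, 163, 238], [16, 172, 154], [16, 120, 185], [15, 45, 227], [14, 53, 223], [16, 155, 148], [19, 161, 241], [20, 157, 243], [19, 157, 243], [19, 158, 242], [11, 166, 178], [1, 172, 129], [0, 201, 94], [1, 205, 102]]
scene [417.91044776 223.70149254] [413 220  11   8  67]
[0.5121 0.2628 0.144 ]
[0.519  0.2627 0.15  ]
[0.5258 0.2627 0.156 ]
top [216.        259.7032967] [210 255  12  11  91]
```

The wrist view shows the valve's flange at (332.7,133.4) and its pin at (334,134). That puts the valve axis at about (0.5225, 0.2622); taking off the camera bias seen on the gauge, the TCP target is (0.5215, 0.263).

>>> step_arm([
  [[0.08, 0.012, 0.02], [0, 0, 0], 1],
  [[0.15, 0.022, 0.05], [0, 0, 0], 1],
  [[0.172, 0.026, 0.066], [0, 0, 0], 1],
  [[0.172, 0.026, 0.066], [0, 0, 0], 1],
  [[0.172, 0.026, 0.066], [0, 0, 0], 1],
  [[0.172, 0.026, 0.066], [0, 0, 0], 1],
  [[0.172, 0.026, 0.066], [0, 0, 0], 1],
])

```text
clock: 8.22
tool_pos: [0.5208, 0.2642, 0.2355]
eef_rot: [-3.141, -0.001, 0.181]
force: [-0.9, 0.9, -3.1]
grip_width: 0.0252
grip_force: 63.0
```

```bash
python3 - <<'E'
from h import *
s=get_state();print(s['tool_pos'],s['eef_rot'],s['force'],s['moment'])
sc=capture("scene");cv2.imwrite("pics/s4.png",sc[...,::-1])
big=cv2.resize(sc[175:275,365:465],(800,600),interpolation=cv2.INTER_CUBIC) if 0 else cv2.resize(sc[180:255,370:470],(800,600),interpolation=cv2.INTER_CUBIC)
cv2.imwrite("pics/s4c.png",big[...,::-1])
E
```

```text
[0.52077506 0.26422715 0.23546672] [-3.14131875e+00 -8.10902402e-04  1.81293625e-01] [-0.93448793  0.8523129  -3.1239561 ] [-0.03152165  0.00907562 -0.00020837]
```

View pics/s4c.png

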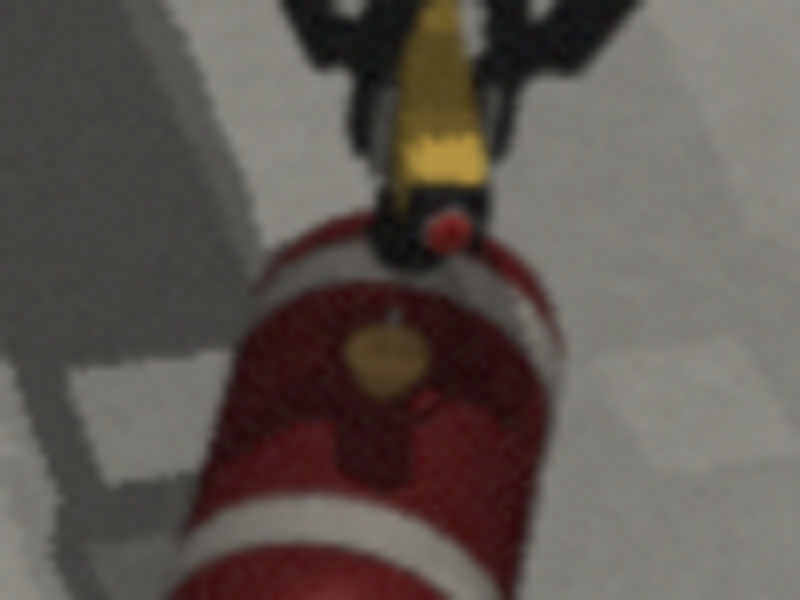

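The scene crop shows the nose hanging just above the valve: the nose bottom is at crop (412,265) and the flange at (388,355). I'll check that alignment by projection.

```bash
python3 - <<'E'
from h import *
s=get_state();print(s['tool_pos'],s['force'])
c=get_calibration("scene")
def pr(X): p=c["K"]@(c["R"]@X+c["t"]); return p[:2]/p[2]
T=s['tool_pos'];th=np.linspace(0,2*np.pi,60)
def crop(p): return (p-np.array([370,180]))*8
q=np.array([crop(pr(np.array([T[0]+.014*np.cos(a),T[1]+.014*np.sin(a),T[2]-.0363]))) for a in th]);print("mouth left,bottom",q[:,0].min(),q[:,1].max(),q[:,0].mean(),q[:,0].max())
for z in(.146,.15,.154):
  q=np.array([crop(pr(np.array([.5215+.014*np.cos(a),.263+.014*np.sin(a),z]))) for a in th]);print("flange",z,q[:,0].min(),q[:,0].max(),q[:,1].min(),q[:,1].max())
im=cv2.imread("pics/s4.png");g=im[180:255,370:470]
for r in(27,28,29,30,31,32,42,44,45): print(r,g[r,40:62].sum(1).tolist())
E
```

```text
[0.52082886 0.2641832  0.23529819] [-0.39569281 -0.11554017 -3.49709328]
mouth left,bottom 363.0027793277054 273.0324427926928 404.91181237972495 446.96869117859114
flange 0.146 341.3019124504158 422.71180213864 336.29950991046917 390.2092845853999
flange 0.15 342.62117014900014 424.21904650901115 327.77844126783293 381.669462635165
flange 0.154 343.9464066306764 425.7331395106198 319.21901432495224 373.0905566105064
27 [327, 239, 196, 161, 131, 125, 89, 57, 37, 66, 72, 75, 88, 158, 204, 200, 199, 202, 175, 122, 147, 272]
28 [168, 133, 116, 111, 111, 90, 61, 53, 73, 45, 53, 58, 104, 168, 177, 170, 142, 167, 165, 128, 180, 299]
29 [109, 107, 118, 115, 126, 120, 82, 56, 60, 59, 66, 74, 106, 143, 143, 136, 114, 135, 126, 91, 138, 248]
30 [125, 151, 171, 188, 204, 187, 116, 73, 59, 49, 68, 34, 81, 126, 128, 125, 137, 120, 100, 61, 101, 155]
31 [205, 236, 245, 253, 254, 230, 166, 88, 50, 66, 56, 51, 61, 55, 91, 116, 146, 142, 107, 75, 92, 106]
32 [245, 258, 254, 264, 262, 257, 217, 134, 74, 53, 43, 65, 68, 58, 76, 127, 187, 207, 180, 152, 123, 91]
42 [98, 90, 73, 119, 167, 189, 175, 174, 172, 186, 170, 162, 129, 98, 75, 74, 74, 63, 69, 85, 81, 85]
44 [84, 66, 97, 148, 185, 184, 180, 177, 179, 180, 166, 167, 146, 119, 78, 65, 75, 76, 71, 88, 68, 74]
45 [97, 89, 80, 118, 174, 191, 192, 189, 193, 188, 185, 180, 176, 112, 79, 72, 62, 61, 78, 64, 87, 64]
```

>>> step_arm([
  [[0.001, 0.0035, 0.01], [0, 0, 0], 1],
  [[0.001, 0.0035, 0.025], [0, 0, 0], 1],
  [[0.001, 0.0035, 0.04], [0, 0, 0], 1],
  [[0.001, 0.0035, 0.05], [0, 0, 0], 1],
  [[0.001, 0.0035, 0.055], [0, 0, 0], 1],
  [[0.001, 0.0035, 0.06], [0, 0, 0], 1],
  [[0.001, 0.0035, 0.065], [0, 0, 0], 1],
  [[0.001, 0.0035, 0.07], [0, 0, 0], 1],
  [[0.001, 0.0035, 0.07], [0, 0, 0], 1],
])

```text
clock: 9.4
tool_pos: [0.5216, 0.2628, 0.2067]
eef_rot: [3.142, 0.0, 0.181]
force: [-1.0, -0.9, -3.6]
grip_width: 0.0255
grip_force: 63.0
```

>>> step_arm([
  [[0, 0, 0.004], [0, 0, 0], 1],
  [[0, 0, 0.008], [0, 0, 0], 1],
  [[0, 0, 0.012], [0, 0, 0], 1],
  [[0, 0, 0.012], [0, 0, 0], 1],
])

```text
clock: 9.9
tool_pos: [0.5216, 0.2628, 0.2019]
eef_rot: [3.142, 0.0, 0.181]
force: [-0.4, 0.7, -2.9]
grip_width: 0.0252
grip_force: 63.0
```

>>> step_arm([
  [[0, 0, 0.0025], [0, 0, 0], 1],
  [[0, 0, 0.005], [0, 0, 0], 1],
  [[0, 0, 0.0075], [0, 0, 0], 1],
  [[0, 0, 0.0075], [0, 0, 0], 1],
])

```text
clock: 10.4
tool_pos: [0.5217, 0.2628, 0.199]
eef_rot: [3.142, 0.0, 0.181]
force: [0.2, -0.0, -2.0]
grip_width: 0.0253
grip_force: 63.0
```

>>> step_arm([
  [[0, 0, 0.0025], [0, 0, 0], 1],
  [[0, 0, 0.005], [0, 0, 0], 1],
  [[0, 0, 0.0075], [0, 0, 0], 1],
  [[0, 0, 0.0075], [0, 0, 0], 1],
])

```text
clock: 10.9
tool_pos: [0.5217, 0.2628, 0.196]
eef_rot: [3.142, 0.0, 0.181]
force: [0.7, 0.4, -3.1]
grip_width: 0.0252
grip_force: 63.0
```

>>> step_arm([
  [[0, 0, 0.0025], [0, 0, 0], 1],
  [[0, 0, 0.005], [0, 0, 0], 1],
  [[0, 0, 0.005], [0, 0, 0], 1],
])

```text
clock: 11.28
tool_pos: [0.5217, 0.2629, 0.1944]
eef_rot: [-3.141, -0.0, 0.181]
force: [-0.4, -0.3, 1.3]
grip_width: 0.0255
grip_force: 63.4
```

The plunger has met the core at about 4 N. Going on slowly.

>>> step_arm([
  [[0, 0, 0.0025], [0, 0, 0], 1],
  [[0, 0, 0.005], [0, 0, 0], 1],
  [[0, 0, 0.005], [0, 0, 0], 1],
])

```text
clock: 11.65
tool_pos: [0.5217, 0.2628, 0.192]
eef_rot: [3.142, 0.0, 0.181]
force: [0.1, -0.0, -0.5]
grip_width: 0.0253
grip_force: 63.4
```

>>> step_arm([
  [[0, 0, 0.0025], [0, 0, 0], 1],
  [[0, 0, 0.005], [0, 0, 0], 1],
  [[0, 0, 0.005], [0, 0, 0], 1],
])

```text
clock: 12.02
tool_pos: [0.5217, 0.2628, 0.1903]
eef_rot: [-3.142, -0.0, 0.181]
force: [-0.3, 0.5, 2.2]
grip_width: 0.0253
grip_force: 64.1
```

>>> step_arm([
  [[0, 0, 0.0025], [0, 0, 0], 1],
  [[0, 0, 0.005], [0, 0, 0], 1],
  [[0, 0, 0.005], [0, 0, 0], 1],
])

```text
clock: 12.4
tool_pos: [0.5218, 0.2628, 0.1885]
eef_rot: [-3.141, -0.001, 0.181]
force: [-1.0, -1.3, 6.1]
grip_width: 0.0255
grip_force: 64.2
```

>>> step_arm([
  [[0, 0, 0.0025], [0, 0, 0], 1],
  [[0, 0, 0.005], [0, 0, 0], 1],
  [[0, 0, 0.005], [0, 0, 0], 1],
])

```text
clock: 12.78
tool_pos: [0.5218, 0.2628, 0.1867]
eef_rot: [-3.141, -0.001, 0.181]
force: [-1.4, -1.3, 7.2]
grip_width: 0.0248
grip_force: 64.4
```

>>> step_arm([
  [[0, 0, 0.0025], [0, 0, 0], 1],
  [[0, 0, 0.005], [0, 0, 0], 1],
  [[0, 0, 0.005], [0, 0, 0], 1],
])

```text
clock: 13.15
tool_pos: [0.5218, 0.2628, 0.1849]
eef_rot: [-3.141, -0.001, 0.181]
force: [-1.9, -2.9, 8.3]
grip_width: 0.0251
grip_force: 64.6
```

>>> step_arm([
  [[0, 0, 0.0025], [0, 0, 0], 1],
  [[0, 0, 0.0025], [0, 0, 0], 1],
])

```text
clock: 13.4
tool_pos: [0.5219, 0.2628, 0.184]
eef_rot: [-3.141, -0.001, 0.181]
force: [-2.4, -2.3, 9.4]
grip_width: 0.0252
grip_force: 64.7
```

>>> step_arm([
  [[-0.002, 0.0016, 0.0012], [0, 0, 0], 1],
  [[-0.002, 0.0016, 0.0025], [0, 0, 0], 1],
  [[-0.002, 0.0016, 0.0025], [0, 0, 0], 1],
])

```text
clock: 13.78
tool_pos: [0.5216, 0.2626, 0.1835]
eef_rot: [-3.14, -0.003, 0.181]
force: [0.6, 1.6, 10.6]
grip_width: 0.0253
grip_force: 64.9
```

>>> step_arm([
  [[0, 0, 0.0012], [0, 0, 0], 1],
  [[0, 0, 0.0012], [0, 0, 0], 1],
])

```text
clock: 14.02
tool_pos: [0.5216, 0.2626, 0.1831]
eef_rot: [-3.14, -0.003, 0.181]
force: [0.4, 2.1, 11.2]
grip_width: 0.0254
grip_force: 64.9
```

>>> step_arm([
  [[0, 0, 0.0012], [0, 0, 0], 1],
  [[0, 0, 0.0012], [0, 0, 0], 1],
])

```text
clock: 14.28
tool_pos: [0.5216, 0.2626, 0.1826]
eef_rot: [-3.14, -0.003, 0.181]
force: [0.3, 2.3, 11.5]
grip_width: 0.0253
grip_force: 65.0
```

>>> step_arm([
  [[0, 0, 0.001], [0, 0, 0], 1],
  [[0, 0, 0.001], [0, 0, 0], 1],
])

```text
clock: 14.52
tool_pos: [0.5216, 0.2626, 0.1824]
eef_rot: [-3.14, -0.003, 0.181]
force: [-0.0, 1.8, 12.2]
grip_width: 0.0252
grip_force: 65.1
```

>>> step_arm([
  [[0, 0, 0.001], [0, 0, 0], 1],
  [[0, 0, 0.001], [0, 0, 0], 1],
])

```text
clock: 14.78
tool_pos: [0.5217, 0.2626, 0.1824]
eef_rot: [-3.14, -0.003, 0.181]
force: [-0.7, 1.2, 15.4]
grip_width: 0.0249
grip_force: 65.6
```

The travel has stalled at z=0.1824 while the force jumped, so the nose is home (about 18 N on the valve). I'll ease off slightly and hold for over 2 s.

>>> step_arm([
  [[0, 0, -0.0002], [0, 0, 0], 1],
  [[0, 0, -0.0002], [0, 0, 0], 1],
  [[0, 0, -0.0002], [0, 0, 0], 1],
  [[0, 0, -0.0002], [0, 0, 0], 1],
])

```text
clock: 15.28
tool_pos: [0.5217, 0.2626, 0.1824]
eef_rot: [-3.14, -0.003, 0.181]
force: [-0.6, 1.4, 15.7]
grip_width: 0.0248
grip_force: 65.6
```

>>> step_arm([
  [[0, 0, 0], [0, 0, 0], 1],
  [[0, 0, 0], [0, 0, 0], 1],
  [[0, 0, 0], [0, 0, 0], 1],
  [[0, 0, 0], [0, 0, 0], 1],
  [[0, 0, 0], [0, 0, 0], 1],
  [[0, 0, 0], [0, 0, 0], 1],
  [[0, 0, 0], [0, 0, 0], 1],
  [[0, 0, 0], [0, 0, 0], 1],
  [[0, 0, 0], [0, 0, 0], 1],
  [[0, 0, 0], [0, 0, 0], 1],
])

```text
clock: 16.52
tool_pos: [0.5217, 0.2626, 0.1823]
eef_rot: [-3.14, -0.003, 0.181]
force: [-0.2, 0.8, 15.0]
grip_width: 0.0253
grip_force: 65.6
```

>>> step_arm([
  [[0, 0, 0], [0, 0, 0], 1],
  [[0, 0, 0], [0, 0, 0], 1],
  [[0, 0, 0], [0, 0, 0], 1],
  [[0, 0, 0], [0, 0, 0], 1],
  [[0, 0, 0], [0, 0, 0], 1],
  [[0, 0, 0], [0, 0, 0], 1],
  [[0, 0, 0], [0, 0, 0], 1],
  [[0, 0, 0], [0, 0, 0], 1],
  [[0, 0, 0], [0, 0, 0], 1],
])

```text
clock: 17.65
tool_pos: [0.5217, 0.2626, 0.1824]
eef_rot: [-3.14, -0.003, 0.181]
force: [0.8, 1.6, 14.4]
grip_width: 0.0252
grip_force: 65.6
```

```bash
python3 - <<'E'
from h import *
im=capture("wrist");s=get_state();print(s['tool_pos'],s['force'])
cv2.imwrite("pics/w5.png",im[60:300,200:440][...,::-1])
E
```

```text
[0.52167085 0.26261557 0.18232767] [-0.28486885  1.01889083 14.65926174]
```

View pics/w5.png

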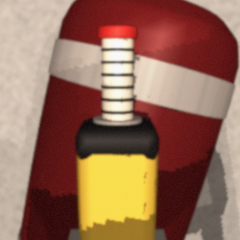

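The crop shows the rod well out, with its red tip at (118,30). I held it home for about 2.9 s. Now lift off.

>>> step_arm([
  [[0, 0, -0.01], [0, 0, 0], 1],
  [[0, 0, -0.025], [0, 0, 0], 1],
  [[0, 0, -0.06], [0, 0, 0], 1],
  [[0, 0, -0.11], [0, 0, 0], 1],
  [[0, 0, -0.16], [0, 0, 0], 1],
  [[0, 0, -0.195], [0, 0, 0], 1],
  [[0, 0, -0.195], [0, 0, 0], 1],
  [[0, 0, -0.195], [0, 0, 0], 1],
  [[0, 0, -0.195], [0, 0, 0], 1],
])

```text
clock: 18.82
tool_pos: [0.5208, 0.2619, 0.2576]
eef_rot: [3.141, 0.001, 0.181]
force: [0.0, 0.3, -2.8]
grip_width: 0.0258
grip_force: 63.0
```

```bash
python3 - <<'E'
from h import *
s=get_state();c=get_calibration("wrist");im=capture("wrist")
cv2.imwrite("pics/w6.png",im[...,::-1])
T=s['tool_pos'];R=Rn.from_euler('xyz',s['eef_rot']);print(T,s['eef_rot'],s['force'])
b=max(blobs(mask(im,(15,110,60),(34,255,255),(200,150,440,440)),60),key=lambda b:b[1][4]);print(b[0],b[1])
print("front edge tool (before .0508,.0012)",R.inv().apply(onz(*fray(c,(b[1][0]+b[1][2]/2,b[1][1])),T[2]+.0337)-T).round(4))
print(toolmove(np.array([.5771,-.0465,.2])-T,s))
# holder from w1: black block
d=cv2.imread("pics/t3.png");g=d.max(2);m=(g<45).astype(np.uint8);k=np.zeros_like(m);k[220:275,300:355]=1;m*=k
cc=get_calibration("top")
for b in blobs(m,60): r=cv2.minAreaRect(cv2.findNonZero(b[2].astype(np.uint8)));print(r,onz(*ray(cc,r[0]),.028))
E
```

```text
[0.52081875 0.2619254  0.25756089] [3.14129553e+00 1.17354996e-03 1.80986858e-01] [ 0.03130082  0.26361188 -2.8229542 ]
[316.86162438 308.10852179] [  276   213    83   202 14504]
front edge tool (before .0508,.0012) [ 0.0507  0.0012 -0.0338]
[-2.17909324e-04  7.83753196e-01  1.44135452e-01]
```

No slip in the grip. Back over the holder.

>>> step_arm([
  [[0, 0.08, 0], [0, 0, 0], 1],
  [[0, 0.19, 0], [0, 0, 0], 1],
  [[0, 0.32, 0], [0, 0, 0], 1],
  [[0, 0.45, 0], [0, 0, 0], 1],
  [[0, 0.58, 0], [0, 0, 0], 1],
  [[0, 0.69, 0.02], [0, 0, 0], 1],
  [[0, 0.76, 0.07], [0, 0, 0], 1],
  [[0, 0.784, 0.14], [0, 0, 0], 1],
  [[0, 0.784, 0.2], [0, 0, 0], 1],
  [[0, 0.784, 0.22], [0, 0, 0], 1],
  [[0, 0.784, 0.22], [0, 0, 0], 1],
  [[0, 0.784, 0.22], [0, 0, 0], 1],
])

```text
clock: 20.38
tool_pos: [0.5778, -0.0463, 0.1716]
eef_rot: [3.141, -0.001, 0.181]
force: [-0.3, 0.8, -3.0]
grip_width: 0.0253
grip_force: 62.9
```

```bash
python3 - <<'E'
from h import *
s=get_state();c=get_calibration("wrist");im=capture("wrist")
cv2.imwrite("pics/w7.png",im[...,::-1]);T=s['tool_pos'];print(T,s['eef_rot'],s['force'])
print(toolmove(np.array([.5771,-.0465,.0413])-T,s))
# holder centre from w3 (empty holder in view)
d=np.load("w3.npy",allow_pickle=True).item()['c'];i3=cv2.imread("pics/w3.png");m=(i3.max(2)<60).astype(np.uint8);k=np.zeros_like(m);k[95:200,535:620]=1
b=max(blobs(m*k,60),key=lambda b:b[1][4]);r=cv2.minAreaRect(cv2.findNonZero(b[2].astype(np.uint8)));print(r,b[1])
E
```

```text
[ 0.57783626 -0.04630165  0.17162692] [ 3.14117372e+00 -1.31485284e-03  1.81361907e-01] [-0.33188449  0.78602103 -2.96080681]
[-2.32831321e-03  1.92509596e-05  3.25814558e-01]
((578.4129028320312, 146.21066284179688), (52.31731414794922, 59.8875846862793), 12.994616508483887) [ 548  113   61   69 2852]
```

>>> step_arm([
  [[-0.002, 0, 0.08], [0, 0, 0], 1],
  [[-0.002, 0, 0.16], [0, 0, 0], 1],
  [[-0.002, 0, 0.22], [0, 0, 0], 1],
  [[-0.002, 0, 0.24], [0, 0, 0], 1],
  [[-0.002, 0, 0.25], [0, 0, 0], 1],
  [[-0.002, 0, 0.26], [0, 0, 0], 1],
  [[-0.002, 0, 0.265], [0, 0, 0], 1],
  [[-0.002, 0, 0.27], [0, 0, 0], 1],
  [[-0.002, 0, 0.275], [0, 0, 0], 1],
  [[-0.002, 0, 0.275], [0, 0, 0], 1],
])

```text
clock: 21.68
tool_pos: [0.5766, -0.0466, 0.0603]
eef_rot: [-3.141, 0.0, 0.181]
force: [0.6, 1.1, -3.5]
grip_width: 0.0253
grip_force: 62.9
```

>>> step_arm([
  [[0, 0, 0.005], [0, 0, 0], 1],
  [[0, 0, 0.01], [0, 0, 0], 1],
  [[0, 0, 0.015], [0, 0, 0], 1],
  [[0, 0, 0.02], [0, 0, 0], 1],
  [[0, 0, 0.025], [0, 0, 0], 1],
  [[0, 0, 0.03], [0, 0, 0], 1],
  [[0, 0, 0.035], [0, 0, 0], 1],
  [[0, 0, 0.035], [0, 0, 0], 1],
])

```text
clock: 22.68
tool_pos: [0.5766, -0.0466, 0.0462]
eef_rot: [-3.142, 0.0, 0.181]
force: [0.2, -1.1, -3.9]
grip_width: 0.0252
grip_force: 62.9
```

Inside the pocket without contact. Now the last 5 mm, gently.

>>> step_arm([
  [[0, 0, 0.002], [0, 0, 0], 1],
  [[0, 0, 0.004], [0, 0, 0], 1],
  [[0, 0, 0.006], [0, 0, 0], 1],
  [[0, 0, 0.008], [0, 0, 0], 1],
  [[0, 0, 0.0095], [0, 0, 0], 1],
  [[0, 0, 0.0095], [0, 0, 0], 1],
])

```text
clock: 23.42
tool_pos: [0.5767, -0.0466, 0.0426]
eef_rot: [-3.142, 0.0, 0.181]
force: [-0.3, -0.1, -3.0]
grip_width: 0.0252
grip_force: 62.9
```

>>> step_arm([
  [[0, 0, 0.001], [0, 0, 0], 1],
  [[0, 0, 0.002], [0, 0, 0], 1],
  [[0, 0, 0.002], [0, 0, 0], 1],
])

```text
clock: 23.8
tool_pos: [0.5768, -0.0466, 0.0421]
eef_rot: [3.142, -0.0, 0.181]
force: [-2.0, 0.8, 1.1]
grip_width: 0.0248
grip_force: 63.6
```

The gauge is standing with its weight on the floor. Release.

>>> step_arm([
  [[0, 0, 0], [0, 0, 0], 0.3],
  [[0, 0, 0], [0, 0, 0], 0.2],
  [[0, 0, 0], [0, 0, 0], 0.0],
  [[0, 0, 0], [0, 0, 0], -0.3],
  [[0, 0, 0], [0, 0, 0], -0.6],
  [[0, 0, 0], [0, 0, 0], -1],
  [[0, 0, 0], [0, 0, 0], -1],
  [[0, 0, 0], [0, 0, 0], -1],
  [[0, 0, 0], [0, 0, 0], -1],
])

```text
clock: 24.92
tool_pos: [0.5767, -0.0466, 0.0418]
eef_rot: [3.142, 0.0, 0.181]
force: [-1.0, 0.3, 0.5]
grip_width: 0.0854
grip_force: 0.0
```

>>> step_arm([
  [[0, 0, -0.03], [0, 0, 0], -1],
  [[0, 0, -0.08], [0, 0, 0], -1],
  [[0, 0, -0.16], [0, 0, 0], -1],
  [[0, 0, -0.28], [0, 0, 0], -1],
  [[0, 0, -0.4], [0, 0, 0], -1],
  [[0, 0, -0.4], [0, 0, 0], -1],
  [[0, 0, -0.4], [0, 0, 0], -1],
  [[0, 0, -0.4], [0, 0, 0], -1],
])

```text
clock: 25.92
tool_pos: [0.5763, -0.0466, 0.201]
eef_rot: [-3.141, 0.001, 0.181]
force: [-0.1, -0.6, 1.1]
grip_width: 0.0855
grip_force: 0.0
```

```bash
python3 - <<'E'
from h import *
c=get_calibration("wrist");im=capture("wrist");s=get_state();print(s['tool_pos'],s['force'],s['grip_width'])
cv2.imwrite("pics/w8.png",im[...,::-1])
for b in blobs(mask(im,(20,110,80),(34,255,255),(200,100,440,440)),60):
    r=cv2.minAreaRect(cv2.findNonZero(b[2].astype(np.uint8)));print(r);print(np.array([onz(*fray(c,p),.075) for p in cv2.boxPoints(r)]).round(4))
E
```

```text
[ 0.57630799 -0.04654673  0.20094606] [0.87077635 0.00934129 0.5609986 ] 0.08555784751693182
((317.5, 221.5), (127.0, 35.0), 90.0)
[[ 0.6244 -0.0262  0.075 ]
 [ 0.629  -0.051   0.075 ]
 [ 0.5307 -0.0702  0.075 ]
 [ 0.5257 -0.0428  0.075 ]]
```

View pics/w8.png

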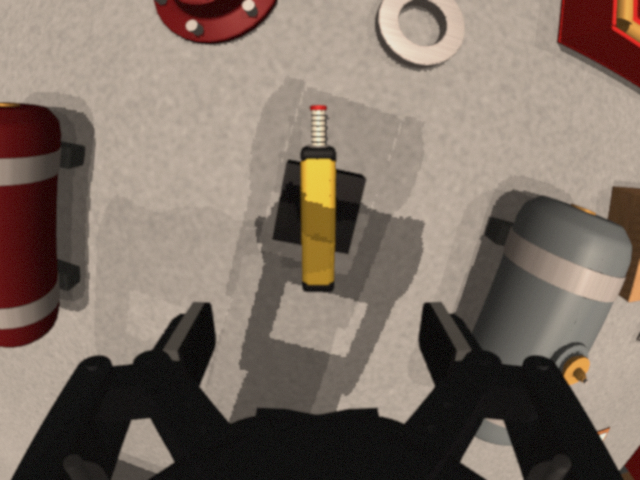

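The view shows the gauge upright in its holder at (318,222), with the rod still out and its tip at (318,108). The gripper is clear.

```bash
python3 -c "
from station import *
print(sign_off())"
```

```text
the job is handed in; nothing more can be done
None
```

The gauge was pressed fully home on the red reservoir's valve for about 2.9 s, at no more than about 19 N in the force readings, then stood back in its holder with the rod still out, and the job was handed in at about 26 s.

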